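# Brace a preserve jar in the caddy and unscrew its lid

## Robot

A 6-joint arm with a two-finger parallel gripper is mounted at the origin on the work surface. World frame = base frame: x ahead of the robot, y to its left, z up, the work surface at z = 0. Lengths are in mm, angles in degrees, forces in N, time in s.
With the tool pointing down it reaches from about 350 to 850 mm from the base axis. Payload 8.1 kg.
Tool frame: the origin (TCP) lies between the finger pads; the fingertips stand 22 mm ahead of it and the grasp point (between the pads) lies 3 mm ahead of it; z points along the fingers, y is the direction in which the jaws open and shut (so a half turn about z gives the same grasp; the last joint's range is limited). The gripper opens to 85 mm and grips with 20 to 120 N. Pads are 22 mm wide; open, the fingers measure 114 mm over their backs; the gripper's body (76 mm by 85 mm) begins 54 mm behind the grasp point. The pads swing forward as they close: fully open they stand 13 mm farther back than shut.
Start: joints at [-79.893, 7.471, 85.268, -0, 87.261, -4.893], TCP at [155.312, -579.555, 253.292] pointing down, gripper open.
Joint ranges: [-169.43, 169.43], [-51.17, 129.36], [1.28, 143.12], [-76.62, 256.62], [0, 156.53], [-152.29, 152.29]. Speed limits (degrees/s): [136.94, 136.94, 159.86, 180, 180, 180].

## Interface

Orientations are given as [roll, pitch, yaw] about the fixed x, y, z axes, in that order (R = Rz(yaw) Ry(pitch) Rx(roll)).
In Python, from bench import r gives the robot as it stands.
- The arm moves only by the tool drive_tool, never from a script. Its argument "moves" is a list of rows, each a list of 2 entries, a list of its own where there are three numbers: the shift along the world's x, y, z in mm, then the turn about the world's z in degrees. A call has exactly 8 rows; each row is the pose to reach, as a shift and turn from the pose commanded when the call began; what a row does not reach only later rows make up. A row lasts 1/12 s, in which the tool goes at most 41.7 mm and 7.16 degrees, less where a joint would pass 70% of its speed; a pose out of reach is approached as far as the arm can. A call with a gripper value outside its range is refused whole. "fingers" is the finger opening in mm, from 0 to 85.4, set as the call begins (left out, the last holds). The fingers move at their own pace and stop on an object; "squeeze" is the grip in N (left out, the last holds). Time passes only in rows, so rows that repeat a pose let the fingers close, or fill a call up. It gives the time, the measured TCP pose, the force and the opening at its end, in the units of the state.
- r.sense(): the state, without advancing time (a new reading comes with each control period).
- r.snapshot(name): name is "scene" or "top" or "wrist"; returns a dict with "pixels" (480x640x3 uint8, red, green, blue), "camera_matrix" (3x3 intrinsics, pixels), "xyz" and "orientation" of the camera in the world. Camera axes: x right, y down, z forward; pixel columns grow to the right and rows downward; lengths in mm; the calibration is good to about 2 mm. A picture is of the moment at which its call begins. There is no depth.
- r.hand_in(): hands the job in, once; it reports no verdict.
The state is a dict: "time": time; "joint_pos": joint angles; "qd": joint speeds; "joint_efforts": joint torques, N m; "tool_pos": TCP position; "tcp_rot": TCP orientation; "ft_force": force on the tool from outside, world axes, zero at the start; "wrist_torque": the same for the moment, N m; "finger_gap": finger opening in mm.
Only numpy, scipy, OpenCV 4.12 (cv2) and the standard library are available. Lean on these libraries where they do the work, as an engineer would, in place of code of your own. Each camera call takes 0.05 s, during which the arm holds its last target.

## Task

Set the tall square preserve jar gently upright into the caddy compartment with the rubber pad, all the way down on the pad, so that the compartment walls keep the jar from turning. Only then unscrew its tight lid anticlockwise, stop turning as soon as the thread lets go (under a quarter turn), and lift the lid straight up; finish while still holding the lid level and centred, about two centimetres clear above the jar's mouth, with the jar left down in its compartment. Do not disturb the other things on the bench and in the caddy.

Things in the scene. Friction and masses are not known exactly. Their poses are not given: they have to be found in the camera images.
- jar: Tall square clear-glass jar of dark red preserve, paper labels on its -x and +x flanks, upright on the bench: body 72 x 72 mm in plan, 86 mm high; above it a round neck 53 mm across rises to the mouth at 110 mm. 0.5 to 0.8 kg. Origin: centre of the underside; z up, x and y square to the flanks. Closed by lid, whose top is then 115 mm above the jar's underside.
- lid: Round brass-coloured twist-off lid of the square jar, a loose rigid part: 68 mm across its knurled skirt, 18.5 mm high, 50 g. Origin: on its axis at the skirt's lower edge, z up; closed, that is 96.5 mm above the jar's underside, 10 mm above the shoulder, and its x axis points as the jar's. The jar can be carried by it; grip it firmly (60 N or more) to turn it, which takes about 0.5 N m.
- lid_mark (a point): Embossed bar on top of the lid, 26 mm from its axis along the lid's x. Anticlockwise from above, relative to the jar, the thread lets go at 45 degrees; the lid can be lifted from 50 to 90 and meets the next thread at 95. It rises only 1 mm on the thread; when free the sprung seal in it pushes it up 4 mm. Clockwise is a stop. An unbraced jar turns with the lid.
- jar_mouth (a point): Centre of the jar's mouth, on the jar's axis 110 mm above its underside.
- caddy: Brown wooden jar caddy screwed to the bench: 98 mm (its x) by 276 mm (its y), walls 9 mm thick, 48 mm high, floor 8 mm thick. Three compartments 80 x 80 mm inside in a row along its y, at -89, 0 and +89 mm. Origin: centre of the underside. The jar goes in square to the walls, any of four ways round, with 4 mm to spare on each side, and can then turn by about 7 degrees only.
- pad: Dark rubber pad 74 x 74 x 3 mm, fixed and centred on the floor of the one free compartment; which of the three varies. Origin: centre of its underside, 8 mm above the bench; its top, where the jar is to stand, is 11 mm above the bench. Its yaw is the caddy's.
- pot: Squat round glass pot with a white cap, 62 mm across, 66 mm high, standing in another compartment. Leave it. Origin: centre of the underside.
- ramekin: White ceramic ramekin, 68 mm across, 42 mm high, standing in the third compartment. Leave it. Origin: centre of the underside.
- cutter: Steel ring cutter, 68 mm across, 38 mm high, standing on the bench between robot and caddy. Leave it. Origin: centre of the underside.
- pin: Marble rolling pin with wooden handles on a small wooden cradle, 418 mm long along its own y axis, 70 mm wide, 72 mm high, 2 kg, lying beyond the jar. Leave it. Origin: centre of the underside.
There are look-alikes about, which are no part of the job. There is more than one size of the lid; the one meant has the size given above. What is shaped like the ramekin but red or yellow is not meant.

How it is judged:
By the outcome, as a careful person would: the job done as asked, in the order asked, and still so for the second after the job is handed in, while the arm keeps its last pose, push and grip.
It also fails if it takes over 54 s, if anything falls off the work surface, if the arm or the gripper's body presses on something with over 40 N, if the wrist force passes 120 N, or if a joint passes its speed limit or range.

## Working session

There is one attempt and no reset: what is moved stays moved. The work goes in short steps, Python scripts to look and compute and a tool call to move; the robot and the scene stay as the last step left them, time stands still between calls to the robot, and variables do not carry over. Pictures are saved under pics/ and viewed, and the job is handed in when it is done.

Besides the shell and the picture viewer there is one more tool, called after "Emit:" as name([rows], argument=value, ...), one row to a line, values as JSON. drive_tool: Moves the arm, as the interface text tells. Its arguments: {"type":"object","properties":{"moves":{"type":"array","items":{"type":"array"}},"fingers":{"type":"number"},"squeeze":{"type":"number"}},"required":["moves"]}

```bash
mkdir -p pics; ls
python3 - <<'E'
from bench import r
import cv2,pickle
s=r.sense(); print({k:v for k,v in s.items()})
d={}
for n in ("scene","top","wrist"):
    p=r.snapshot(n); d[n]=p
    cv2.imwrite(f"pics/{n}0.png",p["pixels"][:,:,::-1]); print(n,p["camera_matrix"],p["xyz"],p["orientation"])
pickle.dump(d,open("s0.pkl","wb"))
E
```

```text
pics
{'time': 0.0, 'joint_pos': array([-7.98921183e+01,  7.51468214e+00,  8.53301525e+01,  9.21721240e-04,
        8.72627337e+01, -4.89344535e+00]), 'qd': array([ 0.09161635, -0.03648397,  0.0136359 ,  0.00235544,  0.03985267,
        0.00447703]), 'joint_efforts': array([-2.68655189e-03, -5.69404292e+01, -5.00549340e+01, -6.21158561e-04,
        1.45243984e-02, -2.80580474e-05]), 'tool_pos': array([ 155.23610088, -579.03095499,  252.24048115]), 'tcp_rot': array([-1.79892902e+02, -1.00931167e-02,  1.50012728e+01]), 'ft_force': array([-0.87986317,  0.7497722 , -0.60876922]), 'wrist_torque': array([ 0.03546264, -0.01739773,  0.02058315]), 'finger_gap': 85.68110940303355}
scene [[555.44383204   0.         318.8136135 ]
 [  0.         555.44383204 235.10563861]
 [  0.           0.           1.        ]] [1469.02239367  197.80629111  731.72030781] [-122.69592896    0.35112483  107.03534373]
top [[448.82040399   0.         324.54991183]
 [  0.         448.82040399 237.39946527]
 [  0.           0.           1.        ]] [ 410.95415116  -84.85673644 1002.41561781] [-172.70637842    0.52300413  -90.39447039]
wrist [[346.67303398   0.         325.80932769]
 [  0.         346.67303398 237.53190007]
 [  0.           0.           1.        ]] [ 231.83861278 -558.15438918  373.2287327 ] [ 1.61868038e+02  1.46428808e-01 -7.49691353e+01]
```

View pics/scene0.png

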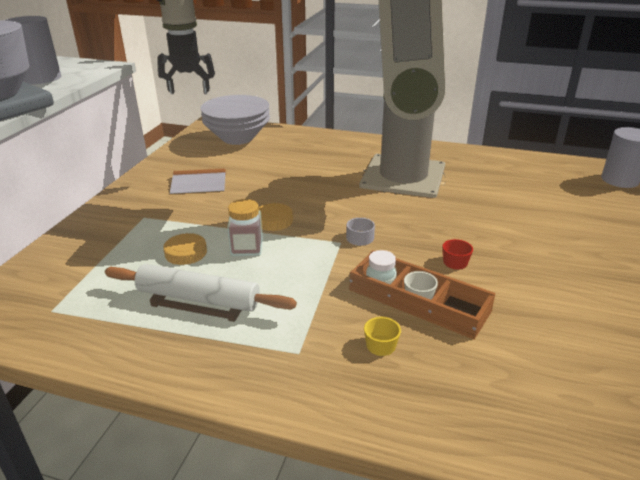

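View pics/top0.png

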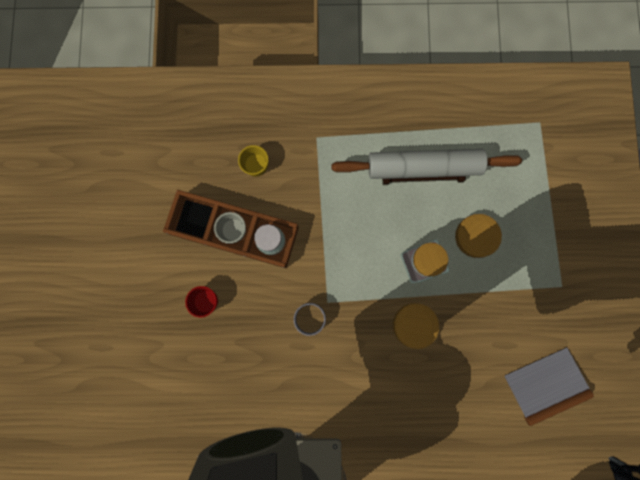

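View pics/wrist0.png

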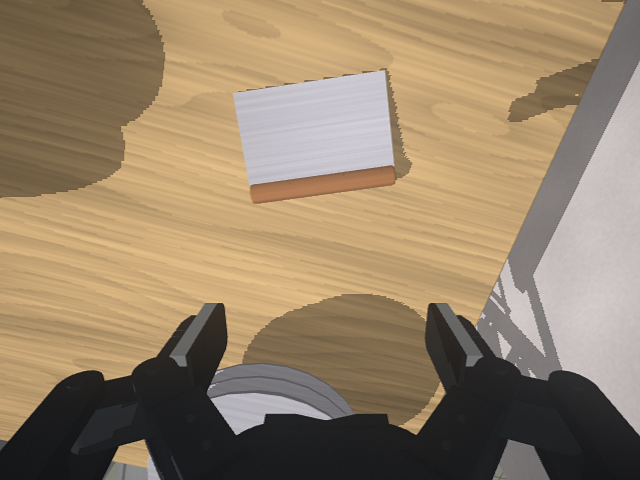

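```bash
cat > h.py <<'E'
import numpy as np, cv2, pickle
from scipy.spatial.transform import Rotation as Ro
def R(o): return Ro.from_euler('xyz',o,degrees=True).as_matrix()
def ray(p,u,v,z):
    d=R(p["orientation"])@np.linalg.inv(p["camera_matrix"])@np.array([u,v,1.])
    c=np.array(p["xyz"]); return c+d*(z-c[2])/d[2]
def proj(p,X):
    X=np.atleast_2d(X); q=(X-p["xyz"])@R(p["orientation"])@p["camera_matrix"].T
    return q[:,:2]/q[:,2:]
def crop(p,x0,y0,w,h,s,name):
    c=p["pixels"][y0:y0+h,x0:x0+w,::-1]; c=cv2.resize(c,None,fx=s,fy=s,interpolation=cv2.INTER_CUBIC); cv2.imwrite(name,c)
E
python3 - <<'E'
from h import *
d=pickle.load(open("s0.pkl","rb"))
crop(d["top"],150,180,160,100,5,"pics/c1.png")
crop(d["top"],390,220,100,70,8,"pics/c2.png")
crop(d["scene"],200,180,100,90,6,"pics/c3.png")
crop(d["scene"],340,235,160,110,5,"pics/c4.png")
E
```

```text
(no output)
```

View pics/c1.png

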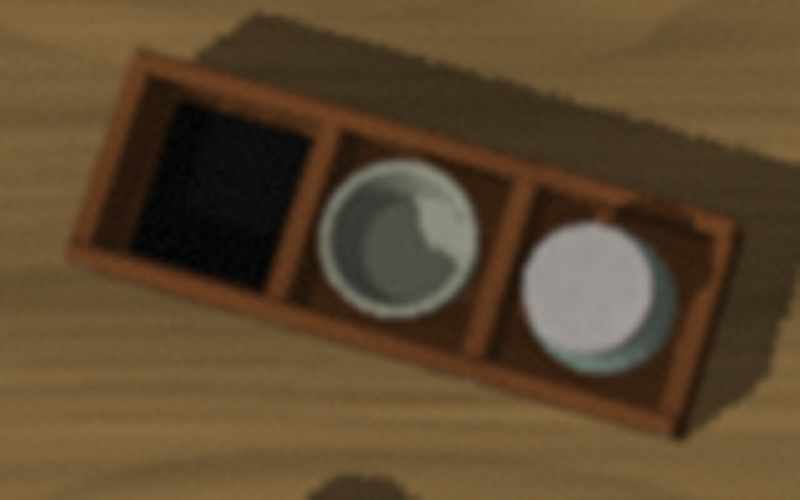

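View pics/c2.png

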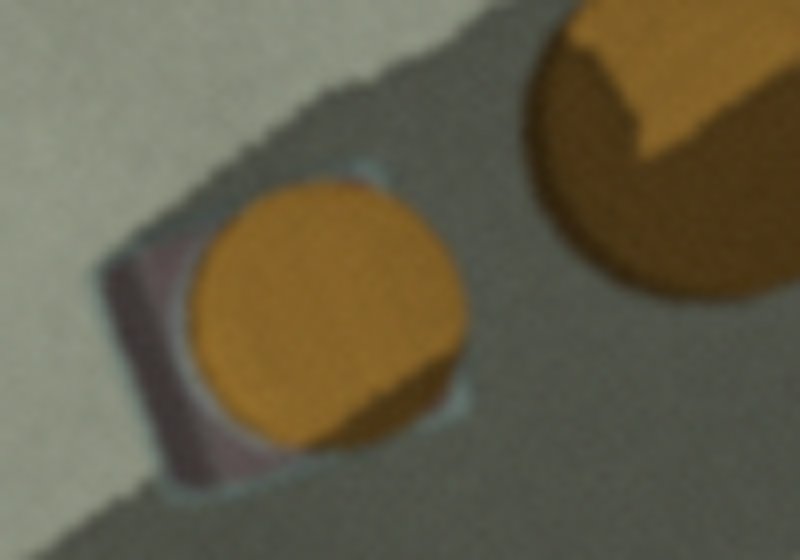

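View pics/c3.png

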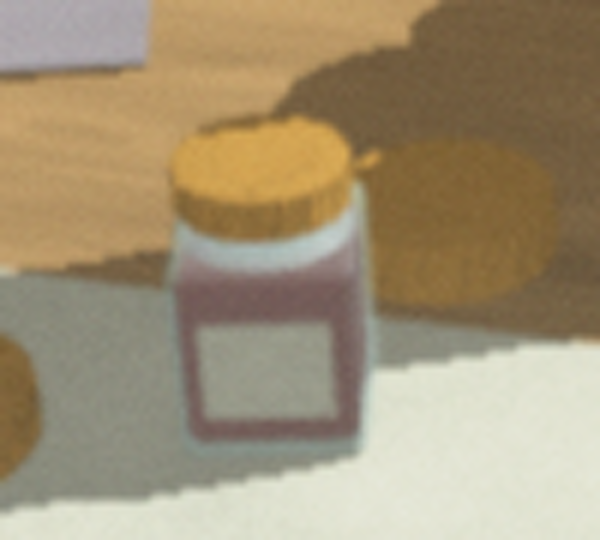

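View pics/c4.png

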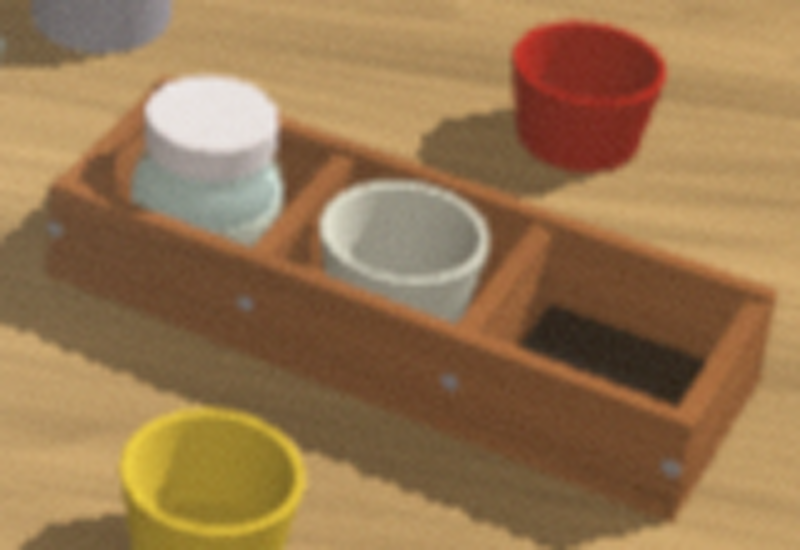

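```bash
cat > fit.py <<'E'
from h import *
from scipy.optimize import least_squares
d=pickle.load(open("s0.pkl","rb")); T,S=d["top"],d["scene"]
o=lambda u,v,s,x,y:((u+.5)/s-.5+x,(v+.5)/s-.5+y)
c1=lambda u,v:o(u,v,5,150,180); c4=lambda u,v:o(u,v,5,340,235); c2=lambda u,v:o(u,v,8,390,220); c3=lambda u,v:o(u,v,6,200,180)
def fit(obs,x0):
    def f(x,full=False):
        a=np.radians(x[2]); M=np.array([[np.cos(a),-np.sin(a),0],[np.sin(a),np.cos(a),0],[0,0,1]])
        return np.concatenate([(proj(p,M@np.array(P)+[x[0],x[1],0])[0]-px) for p,P,px in obs])
    s=least_squares(f,x0,loss='soft_l1'); print(s.x.round(1)); print(f(s.x).reshape(-1,2).round(1).tolist()); return s.x
caddyT=[(T,(49,138,48),c1(140,50)),(T,(49,-138,48),c1(740,222)),(T,(-49,-138,48),c1(682,435)),(T,(-49,138,48),c1(70,258))]
caddyS=[(S,(-49,138,48),c4(772,293)),(S,(49,138,48),c4(690,425)),(S,(49,-138,48),c4(55,187)),(S,(-49,-138,48),c4(162,82)),(S,(49,138,0),c4(674,515)),(S,(49,-138,0),c4(46,278))]
x0=[500,100,-16]
for ob in (caddyT,caddyS,caddyT+caddyS): c=fit(ob,x0)
a=np.radians(c[2]); print("pad",c[0]-89*np.sin(a),c[1]+89*np.cos(a))
h=36
jT=[(T,(0,0,115),c2(329,315)),(T,(h,h,0),c2(100,270)),(T,(-h,h,0),c2(172,492))]
jS=[(S,(0,0,115),c3(262,158)),(S,(h,-h,0),c3(190,447)),(S,(h,h,0),c3(360,455))]
for ob in (jT,jS,jT+jS): fit(ob,[400,-320,18])
for n,(u,v),z in (("cutter",(310,320),38),("lid big",(417,326),15),("lid2",(479,236),15),("red",(202,302),42),("yel",(253,160),42)): print(n,ray(T,u,v,z).round())
E
python3 fit.py
```

```text
[556.1 124.5 -16.5]
[[-0.1, -0.6], [1.2, -0.6], [-0.3, 0.6], [-0.5, 0.6]]
[559.3 128.3 -16.3]
[[1.7, -1.1], [0.6, 0.6], [-1.8, -0.4], [-0.3, -1.8], [0.0, 1.9], [-0.5, -0.3]]
[557.1 126.9 -16.3]
[[-1.3, -0.9], [0.1, -1.2], [-1.3, -0.0], [-1.6, 0.3], [1.0, -1.9], [-0.0, -0.3], [-2.1, -1.1], [-0.6, -2.4], [-0.6, 1.0], [-0.8, -1.1]]
pad 582.0923621905824 212.361488075284
[ 480.3 -291.4   16.9]
[[2.2, -0.2], [-1.5, -1.0], [-0.2, 2.1]]
[ 475.9 -287.7   12.9]
[[0.4, -1.8], [-1.9, 0.5], [0.6, 0.3]]
[ 479.6 -289.2   17.7]
[[1.1, 0.2], [-2.6, -0.4], [-0.9, 2.6], [-0.9, -1.1], [-2.1, 2.0], [0.8, 0.3]]
cutter [358. -45.  38.]
lid big [ 343. -275.   15.]
lid2 [ 538. -418.   15.]
red [398. 184.  42.]
yel [708.  80.  42.]
```

Emit:
drive_tool([
  [[30,30,0],0],
  [[60,60,0],0],
  [[90,90,0],0],
  [[120,118,0],1],
  [[150,145,0],1],
  [[180,170,0],2],
  [[205,195,0],2],
  [[220,210,0],2],
], fingers=85)

```text
time: 0.82
tool_pos: [377.5, -366.7, 253.1]
tcp_rot: [-180.0, -0.0, 17.1]
ft_force: [0.5, 0.4, 0.6]
finger_gap: 85.0
```

Emit:
drive_tool([
  [[15,15,0],0],
  [[35,35,0],0],
  [[50,50,0],0],
  [[60,60,0],0],
  [[65,65,0],0],
  [[65,65,0],0],
  [[65,65,0],0],
  [[65,65,0],0],
])

```text
time: 1.48
tool_pos: [439.7, -305.2, 253.1]
tcp_rot: [-180.0, 0.0, 17.0]
ft_force: [0.0, -0.0, 0.2]
finger_gap: 85.0
```

Run:
```python
from bench import r
from h import *
s=r.sense(); print(s["tool_pos"],s["tcp_rot"],s["ft_force"])
p=r.snapshot("wrist"); pickle.dump(p,open("w1.pkl","wb")); cv2.imwrite("pics/w1.png",p["pixels"][:,:,::-1]); print(p["xyz"],p["orientation"])
```

```text
[ 439.70994654 -305.19262688  253.13585709] [-1.79998334e+02  2.88684710e-02  1.69627167e+01] [ 0.00501037 -0.00329449  0.15385927]
[ 515.57173714 -281.40472851  373.99475853] [ 1.61832617e+02  4.89471846e-02 -7.30065393e+01]
```

View pics/w1.png

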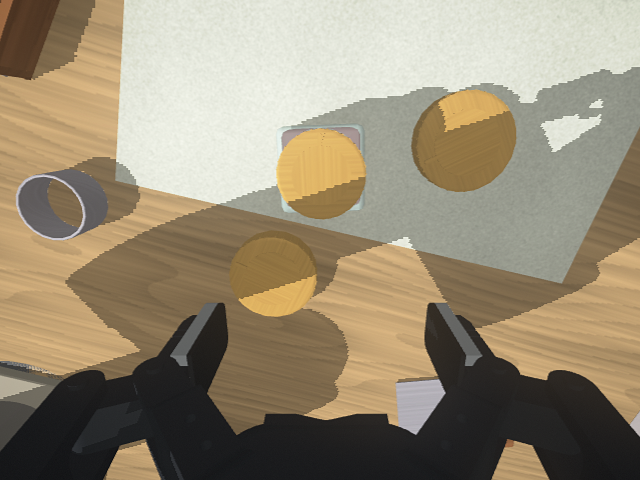

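Run:
```python
from h import *
p=pickle.load(open("w1.pkl","rb")); crop(p,262,115,120,110,6,"pics/c5.png")
X=ray(p,321,173.5,115); print(X, np.linalg.norm(ray(p,277.5,173.5,115)-ray(p,366,173.5,115)))
```

```text
[ 480.96480324 -288.02123732  115.        ] 65.61073874855346
```

View pics/c5.png

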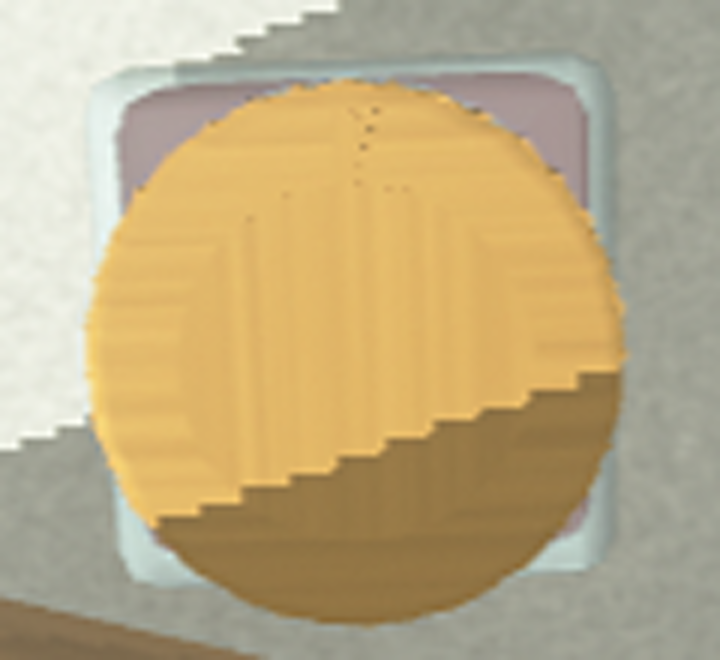

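Emit:
drive_tool([
  [[15,6,0],0.5],
  [[30,12,-5],1],
  [[40,16,-20],1.5],
  [[40.5,16.5,-45],1.5],
  [[40.5,16.5,-70],1.5],
  [[40.5,16.5,-90],1.5],
  [[40.5,16.5,-100],1.5],
  [[40.5,16.5,-100],1.5],
])

```text
time: 2.2
tool_pos: [478.8, -287.6, 150.3]
tcp_rot: [-179.8, 0.2, 18.4]
ft_force: [-0.2, -0.3, -0.4]
finger_gap: 85.2
```

Run:
```python
from bench import r
from h import *
s=r.sense(); print(s["tool_pos"],s["tcp_rot"],s["ft_force"])
p=r.snapshot("wrist"); pickle.dump(p,open("w2.pkl","wb")); cv2.imwrite("pics/w2.png",p["pixels"][:,:,::-1]); print(p["xyz"],p["orientation"])
```

```text
[ 478.794274   -287.60029984  150.26330324] [-1.79759443e+02  1.77027984e-01  1.84353106e+01] [-0.23541097 -0.31793096 -0.44275237]
[ 554.49474272 -262.2263509   270.8928345 ] [161.6852327    0.28506824 -71.53408059]
```

View pics/w2.png

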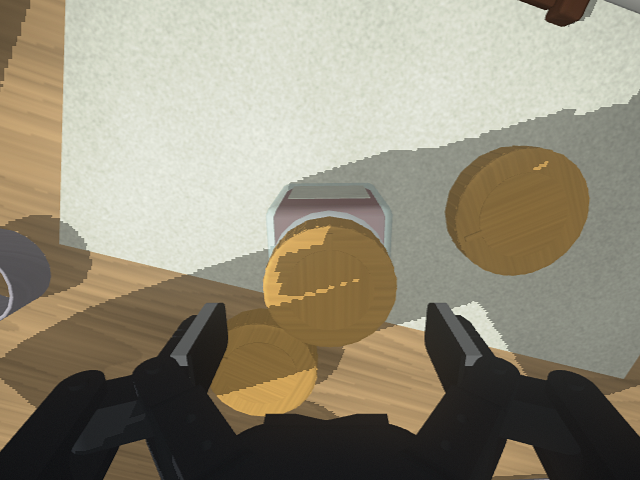

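Run:
```python
from h import *
p=pickle.load(open("w2.pkl","rb")); crop(p,240,160,170,200,3,"pics/c6.png")
print(ray(p,330,282,115))
print(proj(p,[[478.8,-287.6,150],[478.8,-287.6,128],[478.8,-287.6,115],[480,-288,115]]))
th=np.linspace(0,2*np.pi,60)
im=p["pixels"][:,:,::-1].copy()
for cx,cy,c in ((480.5,-288.5,(0,0,255)),):
  for z in (115,96.5):
    q=proj(p,np.c_[cx+34*np.cos(th),cy+34*np.sin(th),0*th+z]); cv2.polylines(im,[q.round().astype(int)],True,c)
a=np.radians(18.5);M=np.array([[np.cos(a),-np.sin(a)],[np.sin(a),np.cos(a)]])
for z in (0,86):
  sq=np.array([[36,36],[36,-36],[-36,-36],[-36,36]])@M.T+[480.5,-288.5]
  cv2.polylines(im,[proj(p,np.c_[sq,[z]*4]).round().astype(int)],True,(255,0,0))
cv2.imwrite("pics/ov2.png",cv2.resize(im[150:370,230:420],None,fx=3,fy=3,interpolation=cv2.INTER_NEAREST))
```

```text
[ 483.98689626 -287.13906755  115.        ]
[[327.52741943 331.23581464]
 [327.54025514 304.1507612 ]
 [327.54638382 291.21843229]
 [329.07366022 289.39372963]]
```

View pics/ov2.png

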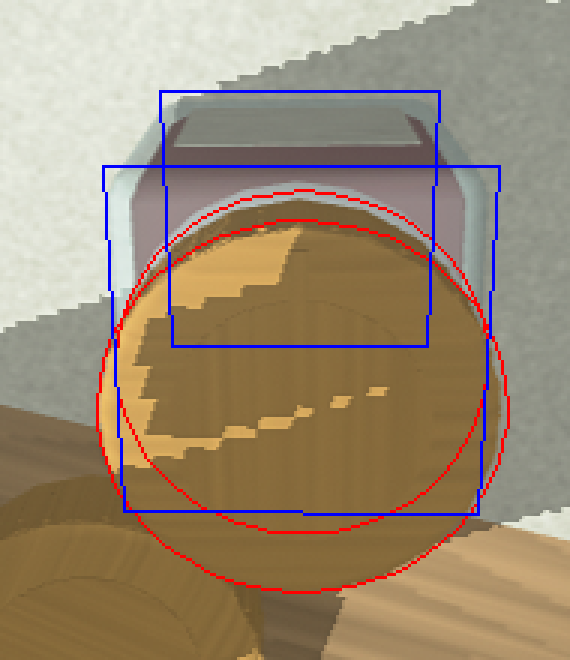

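Emit:
drive_tool([
  [[0,0,-10],0],
  [[0,0,-22],0],
  [[0,0,-34],0],
  [[0,0,-40],0],
  [[0,0,-44],0],
  [[0,0,-44],0],
  [[0,0,-44],0],
  [[0,0,-44],0],
])

```text
time: 2.92
tool_pos: [481.1, -288.2, 109.8]
tcp_rot: [180.0, -0.0, 18.5]
ft_force: [-0.2, 0.6, -0.1]
finger_gap: 85.0
```

Run:
```python
from bench import r
from h import *
s=r.sense(); print(s["tool_pos"],s["tcp_rot"],s["ft_force"],s["wrist_torque"])
p=r.snapshot("scene"); crop(p,180,120,130,150,5,"pics/c7.png")
```

```text
[ 481.14112153 -288.2448296   109.80502717] [ 1.79963386e+02 -2.35635415e-02  1.85051631e+01] [-0.22765619  0.60489427 -0.14892825] [-0.02309258 -0.00451064  0.02447368]
```

View pics/c7.png

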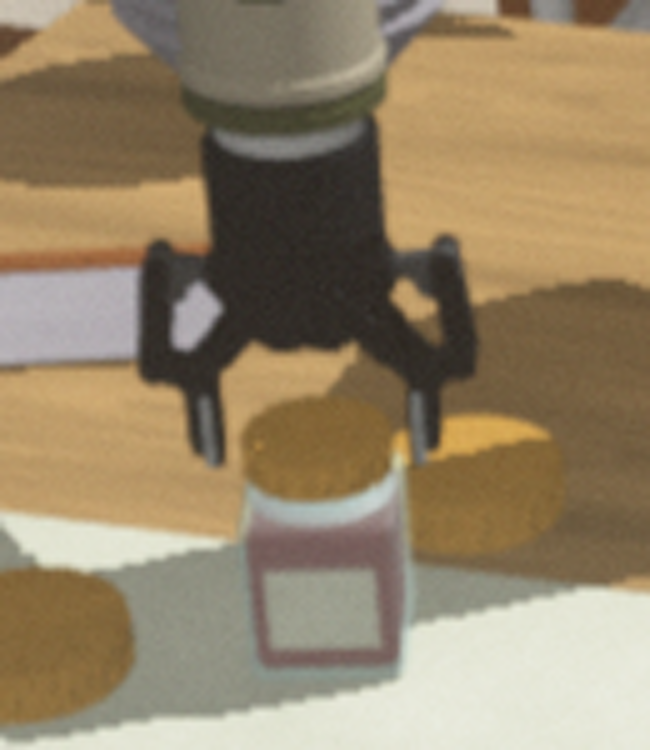

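Run:
```python
from h import *
from fit import S
a=np.radians(18.5); 
for sgn in (1,-1):
  for z in (88,96,100,104,108):
    X=np.array([481.1-sgn*45*np.sin(a),-288.2+sgn*45*np.cos(a),z]); q=proj(S,X)[0]; print(sgn,z,((q-[180,120])*5).round())
```

```text
[556.1 124.5 -16.5]
[[-0.1, -0.6], [1.2, -0.6], [-0.3, 0.6], [-0.5, 0.6]]
[559.3 128.3 -16.3]
[[1.7, -1.1], [0.6, 0.6], [-1.8, -0.4], [-0.3, -1.8], [0.0, 1.9], [-0.5, -0.3]]
[557.1 126.9 -16.3]
[[-1.3, -0.9], [0.1, -1.2], [-1.3, -0.0], [-1.6, 0.3], [1.0, -1.9], [-0.0, -0.3], [-2.1, -1.1], [-0.6, -2.4], [-0.6, 1.0], [-0.8, -1.1]]
pad 582.0923621905824 212.361488075284
[ 480.3 -291.4   16.9]
[[2.2, -0.2], [-1.5, -1.0], [-0.2, 2.1]]
[ 475.9 -287.7   12.9]
[[0.4, -1.8], [-1.9, 0.5], [0.6, 0.3]]
[ 479.6 -289.2   17.7]
[[1.1, 0.2], [-2.6, -0.4], [-0.9, 2.6], [-0.9, -1.1], [-2.1, 2.0], [0.8, 0.3]]
cutter [358. -45.  38.]
lid big [ 343. -275.   15.]
lid2 [ 538. -418.   15.]
red [398. 184.  42.]
yel [708.  80.  42.]
1 88 [416. 476.]
1 96 [415. 461.]
1 100 [415. 453.]
1 104 [414. 445.]
1 108 [414. 438.]
-1 88 [218. 479.]
-1 96 [216. 464.]
-1 100 [216. 457.]
-1 104 [215. 449.]
-1 108 [214. 441.]
```

Emit:
drive_tool([
  [[0,0,-2],0],
  [[0,0,-2],0],
  [[0,0,-2],0],
  [[0,0,-2],0],
  [[0,0,-2],0],
  [[0,0,-2],0],
  [[0,0,-2],0],
  [[0,0,-2],0],
], fingers=60, squeeze=80)

```text
time: 3.63
tool_pos: [481.3, -288.6, 108.3]
tcp_rot: [179.9, -0.0, 18.5]
ft_force: [-1.6, -1.8, 5.1]
finger_gap: 64.2
```

Run:
```python
from bench import r
from h import *
s=r.sense(); print(s["tool_pos"],s["tcp_rot"],s["ft_force"],s["wrist_torque"],s["finger_gap"])
p=r.snapshot("scene"); crop(p,180,120,130,150,5,"pics/c8.png")
```

```text
[ 481.25948503 -288.62604059  108.27764591] [ 1.79912924e+02 -4.08403750e-02  1.84972165e+01] [-1.64216101 -1.75869171  5.10296702] [-0.03467703  0.24588301  0.02431058] 64.21473899146972
```

View pics/c8.png

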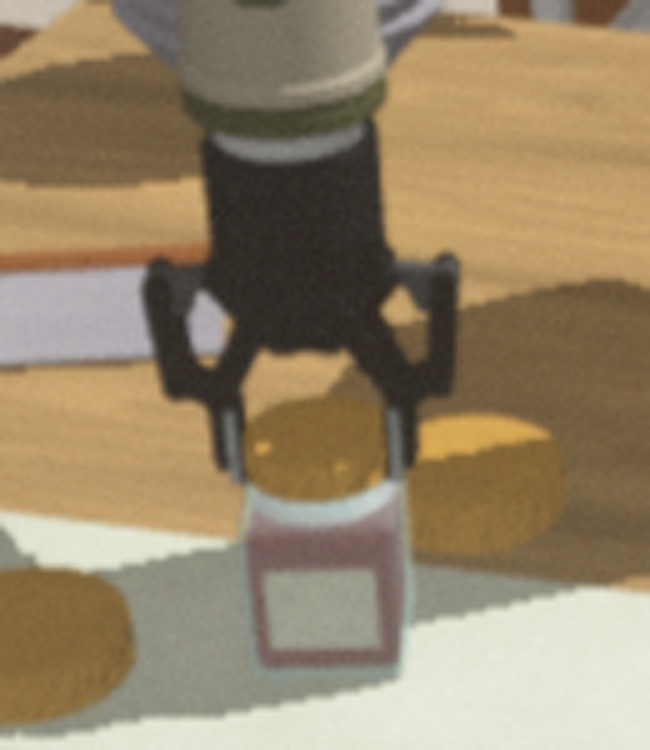

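Emit:
drive_tool([
  [[0,0,0],0],
  [[0,0,1],0],
  [[0,0,3],0],
  [[0,0,8],0],
  [[0,0,15],0],
  [[0,0,20],0],
  [[0,0,20],0],
  [[0,0,20],0],
], squeeze=90)

```text
time: 4.35
tool_pos: [481.2, -288.3, 127.9]
tcp_rot: [179.9, -0.0, 18.5]
ft_force: [-0.3, 0.4, -7.0]
finger_gap: 63.6
```

Run:
```python
from bench import r
from h import *
s=r.sense(); print(s["tool_pos"],s["tcp_rot"],s["ft_force"],s["wrist_torque"],s["finger_gap"])
p=r.snapshot("wrist"); pickle.dump(p,open("w3.pkl","wb"));cv2.imwrite("pics/w3.png",p["pixels"][:,:,::-1])
```

```text
[ 481.15571906 -288.3020963   127.9146933 ] [ 1.79944779e+02 -3.83852084e-02  1.85002982e+01] [-0.30524486  0.37494671 -7.04521683] [-0.0480453   0.00521047 -0.03737712] 63.56525463251267
```

View pics/w3.png

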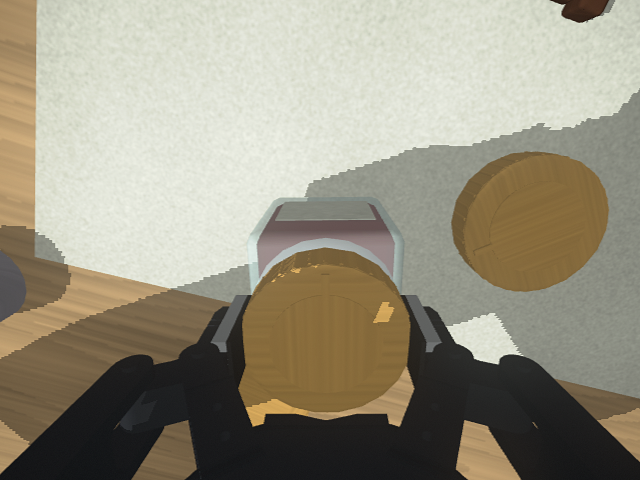

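Run:
```python
from h import *
p=pickle.load(open("w3.pkl","rb"))
im=cv2.resize(p["pixels"][170:420,215:440,::-1],None,fx=3,fy=3,interpolation=cv2.INTER_CUBIC)
z0=19.8
def dr(X,c): 
    q=(proj(p,X)-[215,170]+.5)*3; cv2.polylines(im,[q.round().astype(int)],True,c)
cx,cy=481.2,-288.3
th=np.linspace(0,2*np.pi,60)
dr(np.c_[cx+34*np.cos(th),cy+34*np.sin(th),0*th+z0+115],(0,0,255))
a=np.radians(18.5);M=np.array([[np.cos(a),-np.sin(a)],[np.sin(a),np.cos(a)]])
for z in (0,80): dr(np.c_[np.array([[36,36],[36,-36],[-36,-36],[-36,36]])@M.T+[cx,cy],[z+z0]*4],(255,0,0))
cv2.imwrite("pics/ov3.png",im)
```

```text
(no output)
```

View pics/ov3.png

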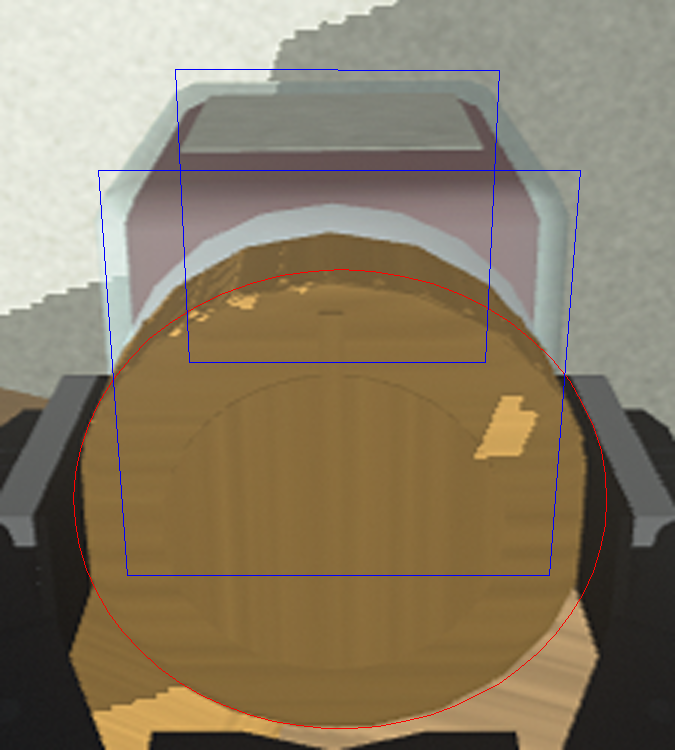

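Emit:
drive_tool([
  [[0,3,10],0],
  [[0,10,25],-1],
  [[0,22,42],-3],
  [[0,40,60],-5],
  [[1,65,75],-7],
  [[2,92,83],-9],
  [[3,120,85],-11],
  [[4,148,85],-13],
])

```text
time: 5.07
tool_pos: [485.2, -139.0, 214.2]
tcp_rot: [179.9, -0.1, 5.4]
ft_force: [1.0, 0.1, -6.8]
finger_gap: 63.8
```

Emit:
drive_tool([
  [[2,30,0],-2],
  [[4,60,0],-4],
  [[6,92,0],-6],
  [[8,124,0],-8],
  [[10,156,0],-10],
  [[12,188,0],-12],
  [[14,218,0],-14],
  [[16,245,0],-16],
])

```text
time: 5.73
tool_pos: [500.3, 107.1, 212.9]
tcp_rot: [-180.0, -0.0, -10.6]
ft_force: [1.0, 0.1, -6.1]
finger_gap: 63.7
```

Emit:
drive_tool([
  [[1,25,0],-2],
  [[2,50,0],-4],
  [[3,75,0],-5.5],
  [[4,98,0],-6.5],
  [[4,115,0],-6.5],
  [[4,124,0],-6.5],
  [[4,128,0],-6.5],
  [[4,128,0],-6.5],
])

```text
time: 6.4
tool_pos: [504.6, 233.3, 212.4]
tcp_rot: [180.0, 0.0, -16.9]
ft_force: [0.1, -0.6, -6.5]
finger_gap: 63.8
```

Emit:
drive_tool([
  [[0,0,0],0],
  [[0,0,0],0],
  [[0,0,0],0],
  [[0,0,0],0],
  [[0,0,0],0],
  [[0,0,0],0],
  [[0,0,0],0],
  [[0,0,0],0],
])

```text
time: 7.07
tool_pos: [504.8, 232.9, 212.3]
tcp_rot: [-180.0, -0.0, -17.0]
ft_force: [0.6, -0.5, -6.3]
finger_gap: 63.8
```

Run:
```python
from bench import r
from h import *
s=r.sense(); print(s["tool_pos"],s["tcp_rot"],s["ft_force"],s["wrist_torque"],s["finger_gap"],s["joint_pos"])
p=r.snapshot("wrist"); pickle.dump(p,open("w4.pkl","wb"));cv2.imwrite("pics/w4.png",p["pixels"][:,:,::-1]);print(p["xyz"],p["orientation"])
p=r.snapshot("scene"); cv2.imwrite("pics/s4.png",p["pixels"][:,:,::-1]); pickle.dump(p,open("s4.pkl","wb"))
p=r.snapshot("top"); cv2.imwrite("pics/t4.png",p["pixels"][:,:,::-1])
```

```text
[504.83125515 232.86907597 212.31585059] [-1.79999143e+02 -5.13270033e-04 -1.70073063e+01] [ 0.61845979 -0.50202945 -6.34508485] [-0.01035278  0.00768833 -0.01502173] 63.823167820393486 [1.94786406e+01 1.95722985e+00 9.53904853e+01 3.86624599e-04
 8.26513629e+01 1.26485897e+02]
[580.62904748 209.79601245 333.18234189] [ 1.61824786e+02  7.33907064e-02 -1.06975687e+02]
```

View pics/w4.png

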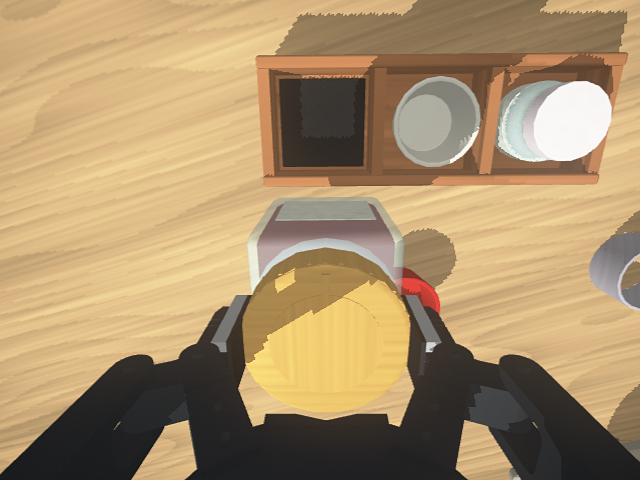

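View pics/s4.png

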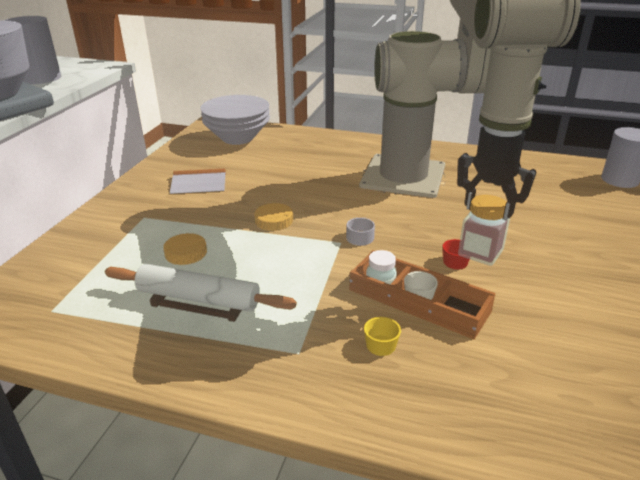

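Run:
```python
from h import *
p=pickle.load(open("w4.pkl","rb")); crop(p,245,45,160,160,5,"pics/c9.png"); crop(p,490,40,145,160,5,"pics/c10.png")
```

```text
(no output)
```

View pics/c9.png

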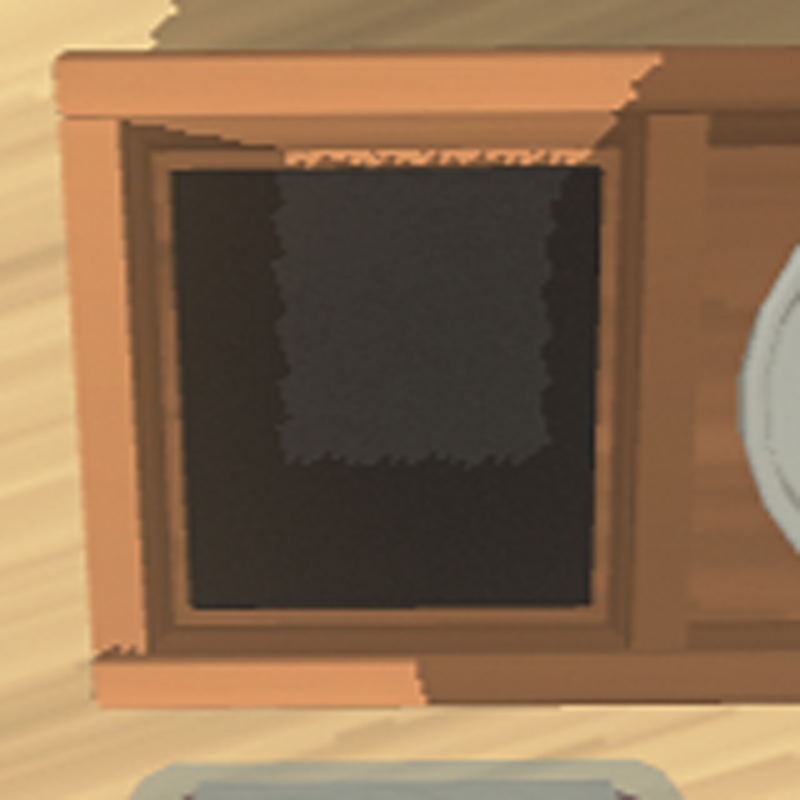

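View pics/c10.png

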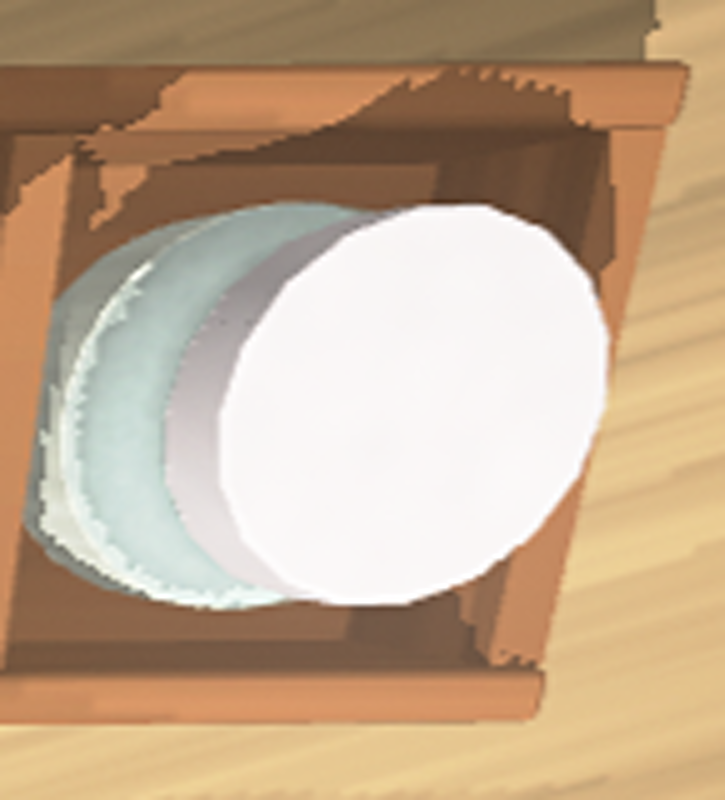

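```bash
python3 - <<'E' | tail -12
from fit import *
p=pickle.load(open("w4.pkl","rb"))
a=lambda u,v:o(u,v,5,245,45); b=lambda u,v:o(u,v,5,490,40)
O=[(p,(49,138,48),a(54,52)),(p,(-49,138,48),a(95,709)),(p,(49,-138,48),b(691,64)),(p,(-49,-138,48),b(543,723))]
P=[(p,(37,126,11),a(172,172)),(p,(37,52,11),a(603,167)),(p,(-37,52,11),a(592,606)),(p,(-37,126,11),a(190,608))]
I=[(p,(40,129,48),a(120,118)),(p,(40,49,48),a(650,113)),(p,(-40,49,48),a(632,654)),(p,(-40,129,48),a(147,657))]
for ob in (O,P,I,O+P+I):
    c=fit(ob,[557,126,-16]); t=np.radians(c[2]); print("pad",c[0]-89*np.sin(t),c[1]+89*np.cos(t))
E
```

```text
[555.9 127.9 -16.6]
[[-0.5, -0.2], [-0.4, 0.6], [2.0, -0.4], [-0.2, 0.6]]
pad 581.3010417771568 213.14743146958756
[556.  127.8 -16.6]
[[-0.5, -0.5], [0.4, -0.2], [0.2, 0.4], [-0.1, 0.5]]
pad 581.4262376724885 213.0918449698433
[555.8 127.8 -16.6]
[[-0.7, -0.0], [0.5, 0.2], [0.5, -0.1], [-0.3, -0.0]]
pad 581.2550517649493 213.06625890702873
[555.9 127.8 -16.6]
[[-0.5, -0.2], [-0.3, 0.5], [2.1, -0.5], [-0.1, 0.6], [-0.5, -0.4], [0.4, -0.0], [0.2, 0.5], [-0.1, 0.6], [-0.8, -0.1], [0.5, 0.1], [0.4, -0.1], [-0.4, -0.1]]
pad 581.3169054597594 213.10305836586923
```

Emit:
drive_tool([
  [[12,-3,0],0],
  [[30,-8,0],0],
  [[50,-13,0],0],
  [[66,-17,0],0],
  [[74,-19.5,-5],0],
  [[76.7,-19.9,-15],0],
  [[76.7,-19.9,-28],0],
  [[76.7,-19.9,-38],0],
])

```text
time: 7.88
tool_pos: [580.0, 213.1, 171.6]
tcp_rot: [179.9, 0.2, -17.0]
ft_force: [-0.5, 0.5, -7.2]
finger_gap: 64.1
```

Emit:
drive_tool([
  [[0,0,-4],0],
  [[0,0,-6],0],
  [[0,0,-6],0],
  [[0,0,-6],0],
  [[0,0,-6],0],
  [[0,0,-6],0],
  [[0,0,-6],0],
  [[0,0,-6],0],
])

```text
time: 8.55
tool_pos: [581.7, 213.1, 168.8]
tcp_rot: [-180.0, -0.0, -17.0]
ft_force: [-0.3, 0.3, -6.8]
finger_gap: 63.4
```

Run:
```python
from bench import r
from h import *
s=r.sense(); print(s["tool_pos"],s["tcp_rot"],s["ft_force"],s["wrist_torque"],s["finger_gap"])
p=r.snapshot("wrist"); pickle.dump(p,open("w5.pkl","wb"));cv2.imwrite("pics/w5.png",p["pixels"][:,:,::-1])
p=r.snapshot("scene"); crop(p,400,160,130,180,4,"pics/s5.png"); pickle.dump(p,open("s5.pkl","wb"))
```

```text
[581.73908999 213.10641375 168.76342667] [-1.79976995e+02 -3.63024239e-02 -1.70030144e+01] [-0.28395134  0.34056238 -6.78729417] [ 0.03437742 -0.05625368  0.04413685] 63.43524875877837
```

View pics/w5.png

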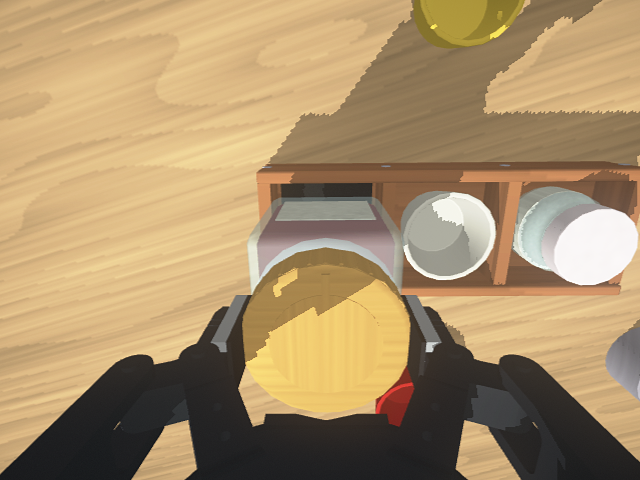

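View pics/s5.png

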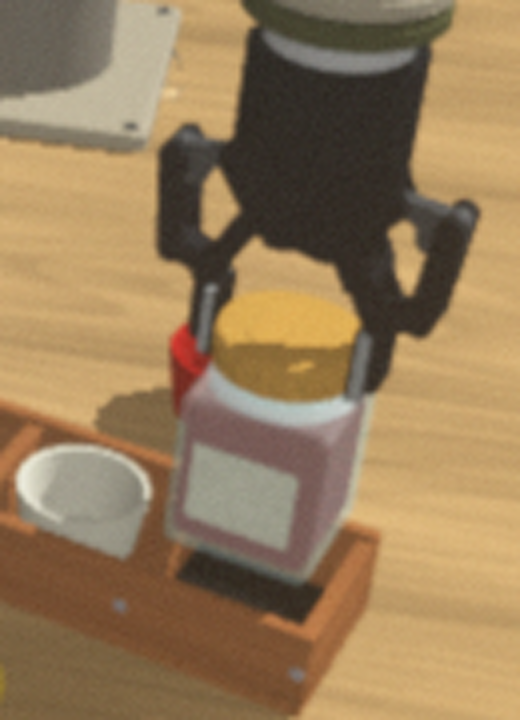

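Run:
```python
from h import *
for n,off,sz,s,bias in (("s5",(400,160),(130,180),5,0),("w5",(230,150),(190,200),4,0)):
    p=pickle.load(open(n+".pkl","rb"))
    im=cv2.resize(p["pixels"][off[1]:off[1]+sz[1],off[0]:off[0]+sz[0],::-1],None,fx=s,fy=s,interpolation=cv2.INTER_CUBIC)
    def dr(L,c,cx,cy,yaw):
        L=np.array(L,float);a=np.radians(yaw);M=np.array([[np.cos(a),-np.sin(a),0],[np.sin(a),np.cos(a),0],[0,0,1]])
        q=(proj(p,L@M.T+[cx,cy,0])-off+.5)*s; cv2.polylines(im,[q.round().astype(int)],True,c)
    sq=lambda h,z:[(h,h,z),(h,-h,z),(-h,-h,z),(-h,h,z)]
    dr(sq(36,60.6),(255,0,0),581.7,213.1,-16.5); dr(sq(36,146),(255,0,0),581.7,213.1,-16.5)
    dr(sq(40,48),(0,255,0),581.3,213.1,-16.6);dr(sq(37,11),(0,255,255),581.3,213.1,-16.6)
    th=np.linspace(0,6.283,60); dr(np.c_[34*np.cos(th),34*np.sin(th),0*th+175.6],(0,0,255),581.7,213.1,0)
    cv2.imwrite(f"pics/ov_{n}.png",im[-600:] if n=="s5" else im)
```

```text
(no output)
```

View pics/ov_s5.png

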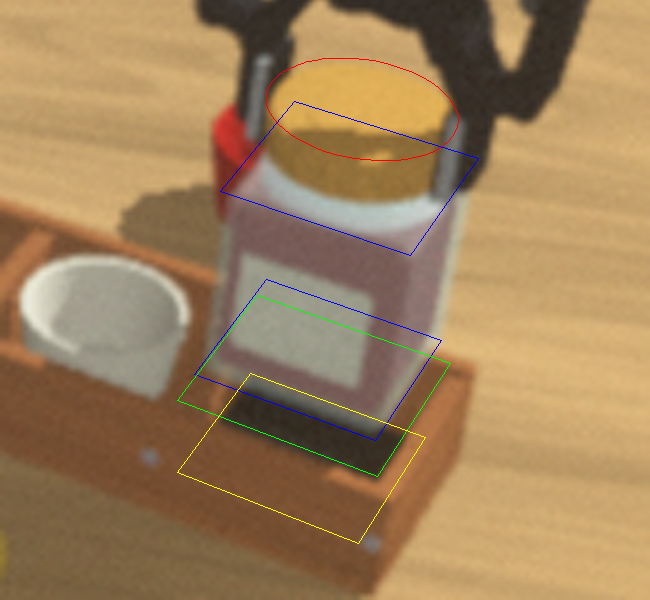

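View pics/ov_w5.png

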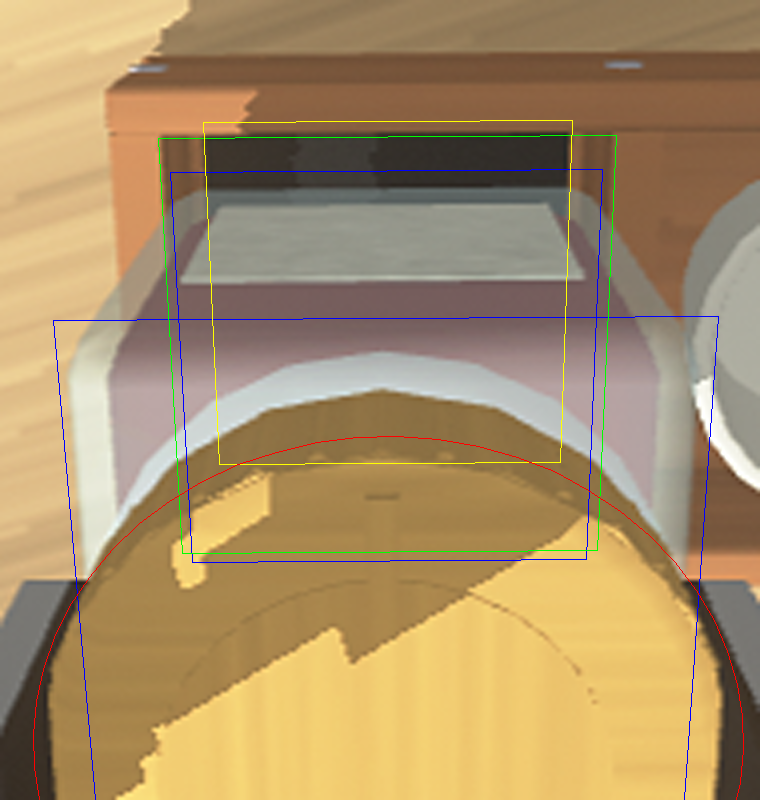

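Run:
```python
from h import *
p=pickle.load(open("w5.pkl","rb"))
X=ray(p,230+383/4-.5,150+497/4-.5,175.6); a=np.radians(-17)
d=X[:2]-[581.7,213.1]; print("mark in tool axes",d@[np.cos(a),np.sin(a)],d@[-np.sin(a),np.cos(a)])
for v in (437,440,450,460):
  X=ray(p,230+386/4-.5,150+v/4-.5,175.6);d=X[:2]-[581.7,213.1];print(v,d@[np.cos(a),np.sin(a)])
# lower edge of lid visible in full image?
im=cv2.resize(p["pixels"][330:430,230:420,::-1],None,fx=4,fy=4,interpolation=cv2.INTER_CUBIC);cv2.imwrite("pics/c11.png",im)
for v in (405,408,411,414):
  X=ray(p,326,v,175.6);d=X[:2]-[581.7,213.1];print(v,d@[np.cos(a),np.sin(a)])
```

```text
mark in tool axes 28.135509738930708 0.44955130339957144
437 33.91300013791221
440 33.62811500520073
450 32.67551250825179
460 31.718291498825508
405 -30.71348959920079
408 -32.26202596379035
411 -33.82106340582153
414 -35.39070910501358
```

View pics/c11.png

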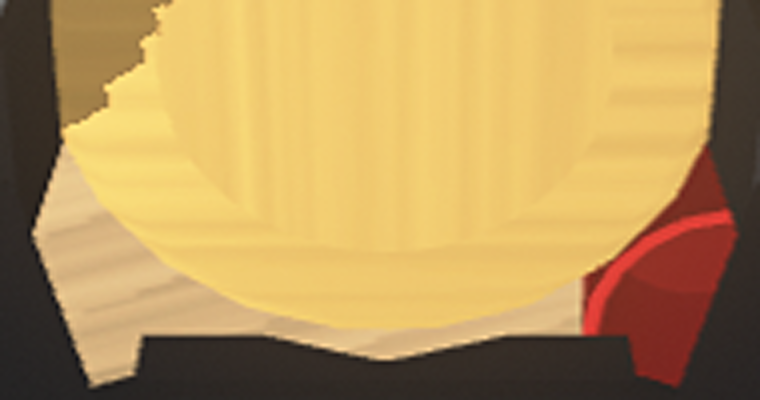

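Emit:
drive_tool([
  [[0.5,0,-4],0],
  [[0.5,0,-10],0],
  [[0.5,0,-16],0],
  [[0.5,0,-22],0],
  [[0.5,0,-28],0],
  [[0.5,0,-33],0],
  [[0.5,0,-37],0],
  [[0.5,0,-40],0],
])

```text
time: 9.32
tool_pos: [581.7, 213.0, 127.4]
tcp_rot: [180.0, 0.0, -17.0]
ft_force: [0.5, -0.1, -6.5]
finger_gap: 63.9
```

Emit:
drive_tool([
  [[0,0,-1],0],
  [[0,0,-2],0],
  [[0,0,-3],0],
  [[0,0,-4],0],
  [[0,0,-5],0],
  [[0,0,-6],0],
  [[0,0,-6],0],
  [[0,0,-6],0],
])

```text
time: 9.98
tool_pos: [582.0, 213.0, 122.3]
tcp_rot: [180.0, 0.0, -17.0]
ft_force: [1.0, 0.2, -6.7]
finger_gap: 64.0
```

Emit:
drive_tool([
  [[0,0,-0.5],0],
  [[0,0,-1],0],
  [[0,0,-1.5],0],
  [[0,0,-2],0],
  [[0,0,-2.3],0],
  [[0,0,-2.6],0],
  [[0,0,-2.6],0],
  [[0,0,-2.6],0],
])

```text
time: 10.65
tool_pos: [582.0, 213.0, 119.7]
tcp_rot: [-180.0, -0.0, -17.0]
ft_force: [-0.5, 0.4, -6.3]
finger_gap: 63.6
```

Emit:
drive_tool([
  [[0,0,-0.2],0],
  [[0,0,-0.4],0],
  [[0,0,-0.6],0],
  [[0,0,-0.8],0],
  [[0,0,-1.0],0],
  [[0,0,-1.0],0],
  [[0,0,-1.0],0],
  [[0,0,-1.0],0],
])

```text
time: 11.32
tool_pos: [582.3, 213.1, 119.5]
tcp_rot: [-180.0, -0.0, -17.0]
ft_force: [-4.8, -2.1, 5.5]
finger_gap: 64.0
```

Run:
```python
from bench import r
from h import *
s=r.sense(); print(s["tool_pos"],s["tcp_rot"],s["ft_force"],s["wrist_torque"],s["finger_gap"])
p=r.snapshot("wrist"); pickle.dump(p,open("w6.pkl","wb"));cv2.imwrite("pics/w6.png",p["pixels"][:,:,::-1])
p=r.snapshot("scene"); crop(p,400,180,130,160,5,"pics/s6.png"); pickle.dump(p,open("s6.pkl","wb"))
```

```text
[582.31925447 213.07632702 119.49885293] [-1.79978313e+02 -4.29146789e-02 -1.70017548e+01] [-4.78443153 -2.05689344  5.45772633] [-0.36360776  0.76570309 -0.00202303] 64.03124663327347
```

View pics/w6.png

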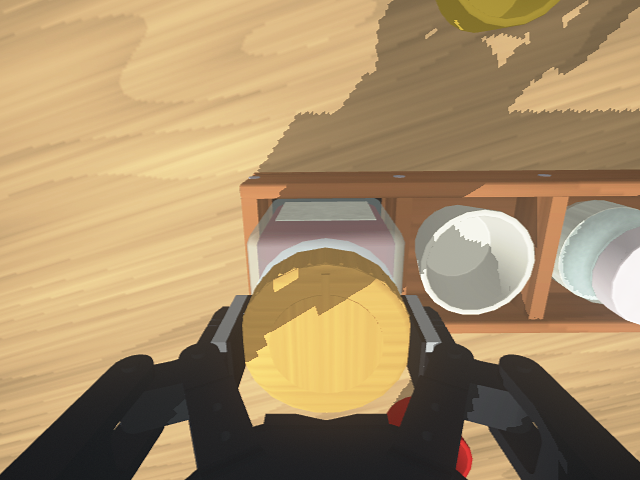

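View pics/s6.png

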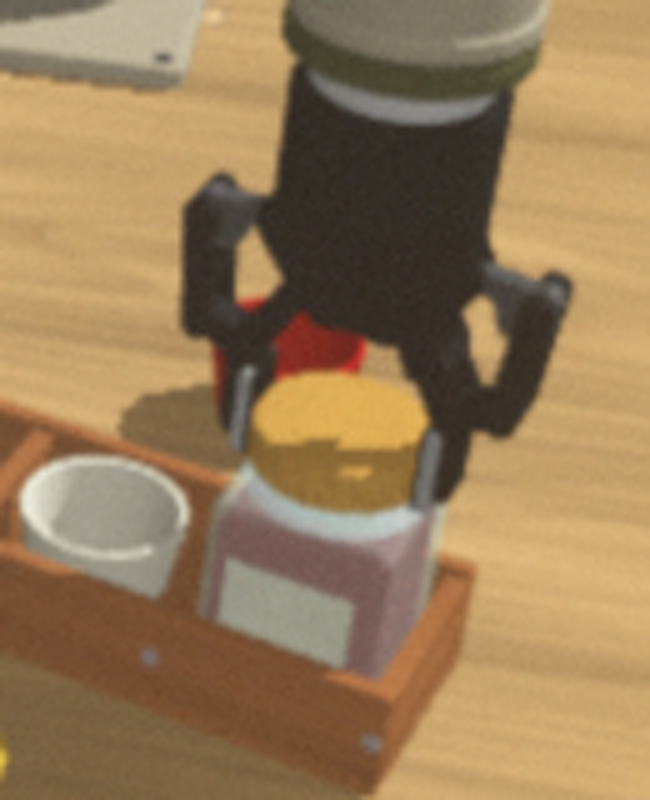

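Emit:
drive_tool([
  [[0,0,0],0],
  [[0,0,0],0],
  [[0,0,0],0],
  [[0,0,0],0],
  [[0,0,0],0],
  [[0,0,0],0],
  [[0,0,0],0],
  [[0,0,0],0],
], fingers=82)

```text
time: 12.08
tool_pos: [582.0, 213.0, 118.7]
tcp_rot: [-180.0, -0.0, -17.0]
ft_force: [0.1, 0.2, 0.4]
finger_gap: 82.1
```

Run:
```python
from bench import r
from h import *
s=r.sense(); print(s["tool_pos"],s["tcp_rot"],s["ft_force"],s["wrist_torque"],s["finger_gap"])
p=r.snapshot("wrist"); pickle.dump(p,open("w7.pkl","wb"));cv2.imwrite("pics/w7.png",p["pixels"][:,:,::-1])
im=cv2.resize(p["pixels"][170:430,215:440,::-1],None,fx=3,fy=3,interpolation=cv2.INTER_CUBIC);cv2.imwrite("pics/c12.png",im)
```

```text
[582.03848856 213.04150284 118.6748858 ] [-1.79997912e+02 -1.14885403e-03 -1.70007471e+01] [0.1444792  0.17668975 0.43261772] [ 0.03203951 -0.01309036 -0.01028993] 82.06837131013633
```

View pics/w7.png

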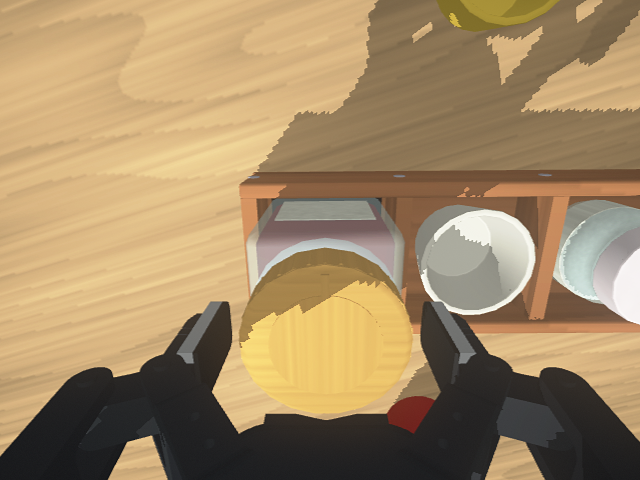

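View pics/c12.png

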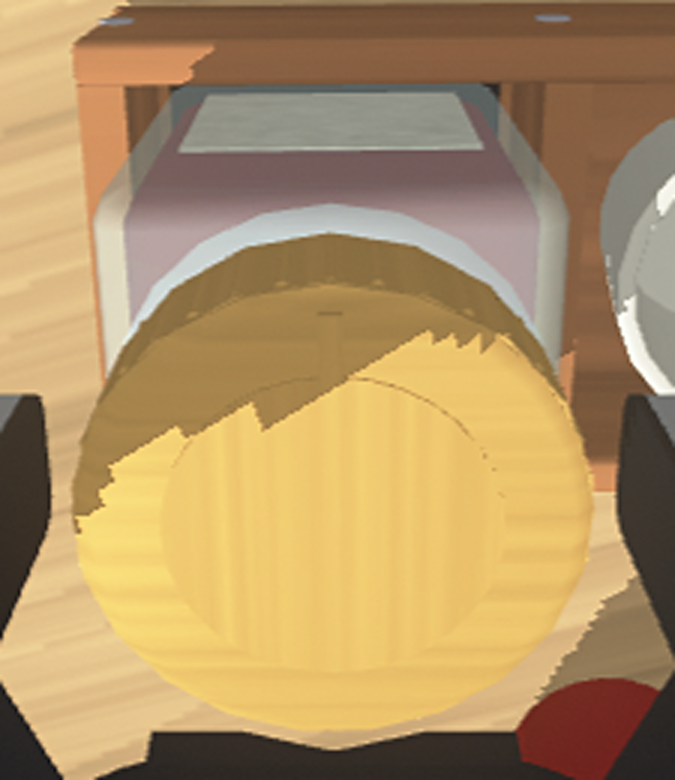

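Emit:
drive_tool([
  [[0,0,0.3],0],
  [[0,0,0.3],0],
  [[0,0,0.3],0],
  [[0,0,0.3],0],
  [[0,0,0.3],0],
  [[0,0,0.3],0],
  [[0,0,0.3],0],
  [[0,0,0.3],0],
], fingers=58, squeeze=100)

```text
time: 12.8
tool_pos: [582.1, 213.2, 120.0]
tcp_rot: [-180.0, -0.0, -17.0]
ft_force: [-3.3, -0.6, 6.7]
finger_gap: 63.8
```

Emit:
drive_tool([
  [[0,0,0],2],
  [[0,0,0],5],
  [[0,0,0.2],8],
  [[0,0,0.3],12],
  [[0,0,0.4],16],
  [[0,0,0.5],20],
  [[0,0,0.6],24],
  [[0,0,0.6],27],
])

```text
time: 13.47
tool_pos: [582.7, 213.2, 120.5]
tcp_rot: [-180.0, -0.1, 10.2]
ft_force: [0.5, -1.0, 4.4]
finger_gap: 63.5
```

Run:
```python
from bench import r
from h import *
s=r.sense(); print(s["tool_pos"],s["tcp_rot"],s["ft_force"],s["wrist_torque"],s["finger_gap"])
p=r.snapshot("wrist"); pickle.dump(p,open("w8.pkl","wb"));cv2.imwrite("pics/w8.png",p["pixels"][:,:,::-1])
```

```text
[582.66179405 213.21901994 120.5065432 ] [-1.79985974e+02 -9.65947389e-02  1.01891427e+01] [ 0.54914608 -1.00260863  4.39909636] [-0.00694149  0.03005973 -0.21393573] 63.54328840639245
```

View pics/w8.png

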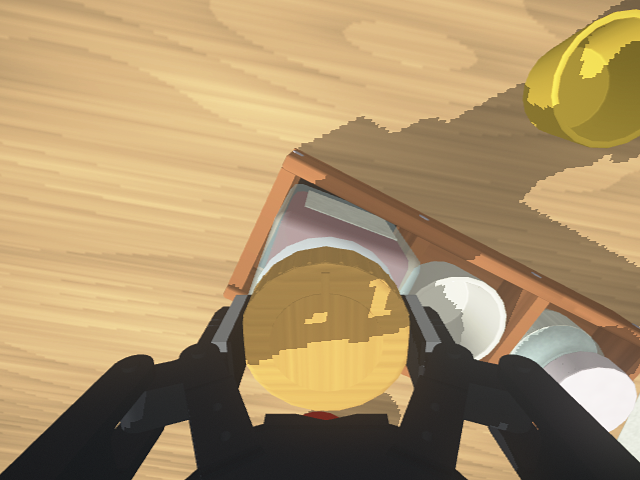

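Emit:
drive_tool([
  [[0,0,0],3],
  [[0,0,0.1],6],
  [[0,0,0.2],9],
  [[0,0,0.2],12],
  [[0,0,0.3],15],
  [[0,0,0.3],18],
  [[0,0,0.3],18],
  [[0,0,0.3],18],
])

```text
time: 14.18
tool_pos: [582.7, 213.2, 120.9]
tcp_rot: [180.0, -0.1, 27.9]
ft_force: [-0.8, 0.5, 6.5]
finger_gap: 63.5
```

Run:
```python
from bench import r
from h import *
s=r.sense(); print(s["tool_pos"],s["tcp_rot"],s["ft_force"],s["wrist_torque"],s["finger_gap"])
p=r.snapshot("wrist"); pickle.dump(p,open("w9.pkl","wb"));cv2.imwrite("pics/w9.png",p["pixels"][:,:,::-1])
```

```text
[582.71693948 213.16751607 120.93802755] [ 1.79970392e+02 -9.92955083e-02  2.79352487e+01] [-0.76259708  0.47701295  6.48088855] [-0.01614231  0.03996492  0.14886958] 63.50707672747395
```

View pics/w9.png

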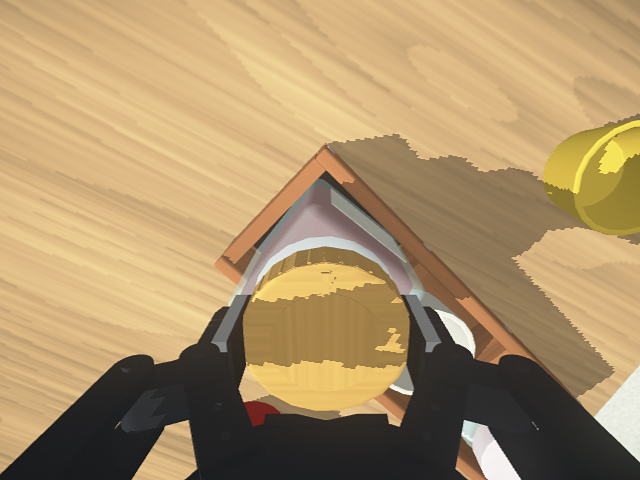

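Emit:
drive_tool([
  [[0,0,0],1],
  [[0,0,0],2],
  [[0,0,0],3],
  [[0,0,0],4],
  [[0,0,0],5],
  [[0,0,0],6],
  [[0,0,0],6],
  [[0,0,0],6],
])

```text
time: 14.9
tool_pos: [583.0, 213.2, 121.5]
tcp_rot: [179.9, -0.1, 33.9]
ft_force: [-0.3, -1.7, 8.4]
finger_gap: 63.8
```

Run:
```python
from bench import r
from h import *
s=r.sense(); print(s["tool_pos"],s["tcp_rot"],s["ft_force"],s["wrist_torque"],s["finger_gap"])
p=r.snapshot("wrist"); pickle.dump(p,open("w10.pkl","wb"))
im=cv2.resize(p["pixels"][130:430,200:460,::-1],None,fx=2,fy=2,interpolation=cv2.INTER_CUBIC);cv2.imwrite("pics/w10.png",im)
p=r.snapshot("scene"); crop(p,400,180,130,160,5,"pics/s10.png")
```

```text
[583.02291114 213.19734421 121.51722492] [ 1.79941135e+02 -1.35968881e-01  3.39096836e+01] [-0.31816393 -1.6725623   8.37277152] [-0.10957886  0.15359304  0.00976805] 63.81581165705048
```

View pics/w10.png

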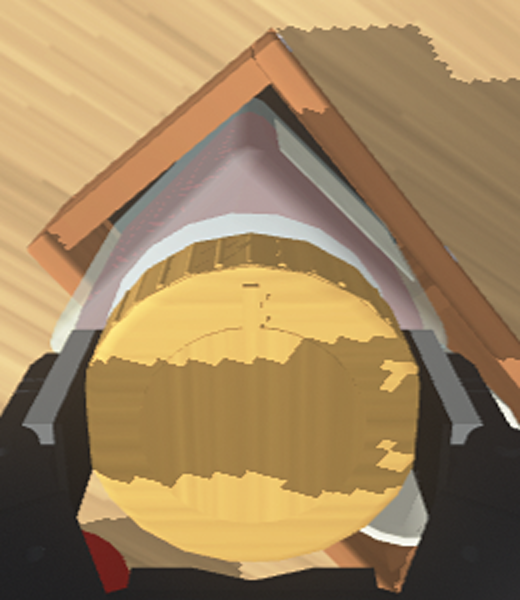

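View pics/s10.png

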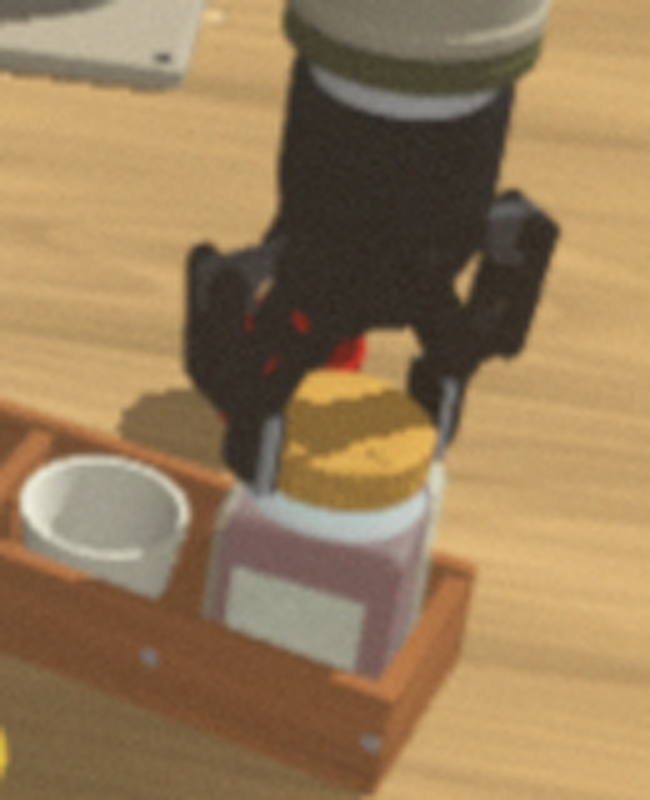

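Emit:
drive_tool([
  [[0,0,0.2],1.5],
  [[0,0,0.4],3],
  [[0,0,0.6],4.5],
  [[0,0,0.8],6],
  [[0,0,1],7],
  [[0,0,1],8],
  [[0,0,1],8],
  [[0,0,1],8],
])

```text
time: 15.67
tool_pos: [583.1, 213.4, 122.5]
tcp_rot: [179.9, -0.1, 41.9]
ft_force: [0.3, 0.9, 6.9]
finger_gap: 63.4
```

Run:
```python
from bench import r
from h import *
s=r.sense(); print(s["tool_pos"],s["tcp_rot"],s["ft_force"],s["wrist_torque"],s["finger_gap"])
p=r.snapshot("wrist"); pickle.dump(p,open("w11.pkl","wb"))
im=cv2.resize(p["pixels"][130:430,200:460,::-1],None,fx=2,fy=2,interpolation=cv2.INTER_CUBIC);cv2.imwrite("pics/w11.png",im)
p=r.snapshot("top"); crop(p,160,170,80,80,8,"pics/t11.png")
```

```text
[583.1052605  213.36986774 122.48031616] [ 1.79930087e+02 -1.48321105e-01  4.19090460e+01] [0.28303957 0.89323669 6.89037882] [0.02388928 0.00291822 0.08118316] 63.352165576533544
```

View pics/w11.png

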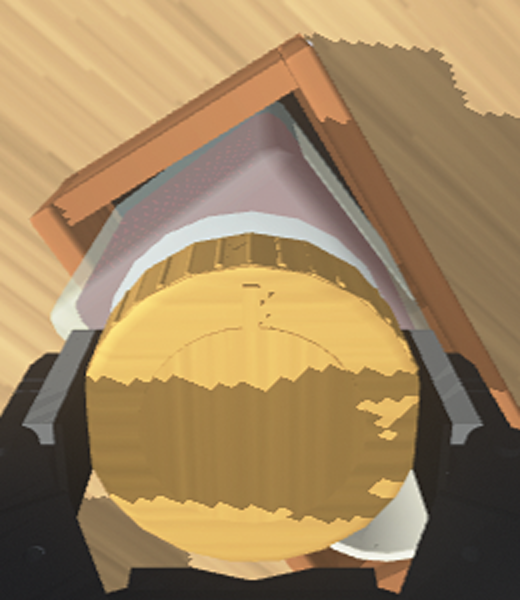

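View pics/t11.png

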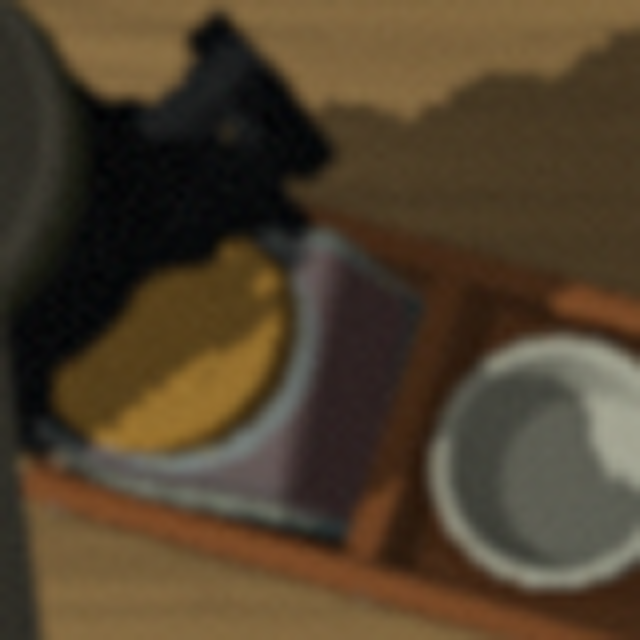

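Emit:
drive_tool([
  [[0,0,0.5],0],
  [[0,0,1],0],
  [[0,0,1.5],0],
  [[0,0,2],0],
  [[0,0,2.5],0],
  [[0,0,3],0],
  [[0,0,3],0],
  [[0,0,3],0],
])

```text
time: 16.43
tool_pos: [582.0, 213.0, 123.8]
tcp_rot: [-180.0, 0.0, 42.0]
ft_force: [1.3, 0.0, 3.3]
finger_gap: 63.7
```

Emit:
drive_tool([
  [[0,0,0.3],0],
  [[0,0,0.6],0],
  [[0,0,0.9],0],
  [[0,0,1.2],0],
  [[0,0,1.5],0],
  [[0,0,2],0],
  [[0,0,2],0],
  [[0,0,2],0],
])

```text
time: 17.1
tool_pos: [581.7, 213.0, 125.7]
tcp_rot: [-180.0, 0.0, 42.0]
ft_force: [0.5, 0.3, -0.4]
finger_gap: 63.7
```

Run:
```python
from bench import r
from h import *
s=r.sense(); print(s["tool_pos"],s["tcp_rot"],s["ft_force"],s["wrist_torque"],s["finger_gap"])
p=r.snapshot("scene"); crop(p,400,180,130,160,5,"pics/s12.png")
```

```text
[581.7494112  213.02492448 125.74292328] [-1.79981434e+02  3.12024734e-02  4.20044458e+01] [ 0.54676663  0.27835146 -0.39911894] [ 0.10379503 -0.05046869  0.00789487] 63.69730625185163
```

View pics/s12.png

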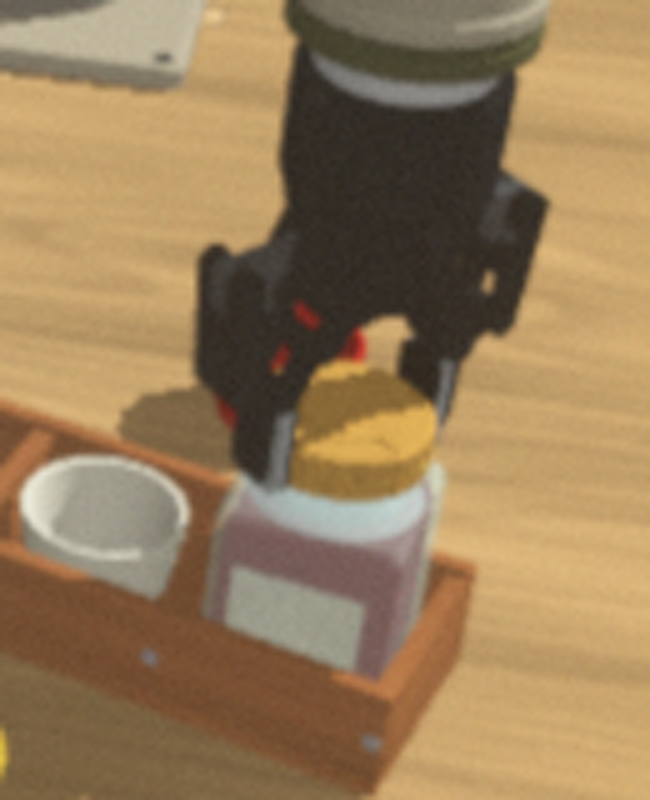

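Emit:
drive_tool([
  [[0,0,2],0],
  [[0,0,5],0],
  [[0,0,9],0],
  [[0,0,13],0],
  [[0,0,18],0],
  [[0,0,23],0],
  [[0,0,26.5],0],
  [[0,0,27.7],0],
])

```text
time: 17.82
tool_pos: [582.6, 213.2, 154.9]
tcp_rot: [180.0, -0.1, 42.0]
ft_force: [0.4, 0.2, 0.1]
finger_gap: 63.5
```

Emit:
drive_tool([
  [[0,0,0],0],
  [[0,0,0],0],
  [[0,0,0],0],
  [[0,0,0],0],
  [[0,0,0],0],
  [[0,0,0],0],
  [[0,0,0],0],
  [[0,0,0],0],
])

```text
time: 18.48
tool_pos: [582.0, 213.0, 153.5]
tcp_rot: [-180.0, 0.0, 42.0]
ft_force: [0.6, 0.1, -0.4]
finger_gap: 63.7
```

Run:
```python
from bench import r
from h import *
s=r.sense(); print(s["tool_pos"],s["tcp_rot"],s["ft_force"],s["wrist_torque"],s["finger_gap"])
p=r.snapshot("scene"); crop(p,400,160,130,180,4,"pics/s13.png");pickle.dump(p,open("s13.pkl","wb")); cv2.imwrite("pics/s13f.png",p["pixels"][:,:,::-1])
p=r.snapshot("wrist"); pickle.dump(p,open("w13.pkl","wb"));cv2.imwrite("pics/w13.png",p["pixels"][:,:,::-1])
p=r.snapshot("top"); pickle.dump(p,open("t13.pkl","wb"));crop(p,140,160,110,100,7,"pics/t13.png")
```

```text
[581.98689661 213.0240246  153.50159158] [-1.79998073e+02  7.18847138e-03  4.20018256e+01] [ 0.59198737  0.10038771 -0.39562174] [-0.004223   -0.00287708 -0.00662789] 63.73628006987561
```

View pics/s13.png

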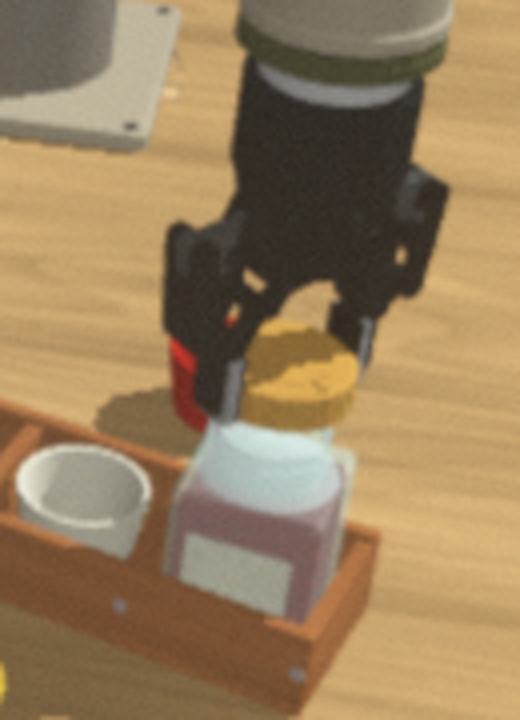

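View pics/w13.png

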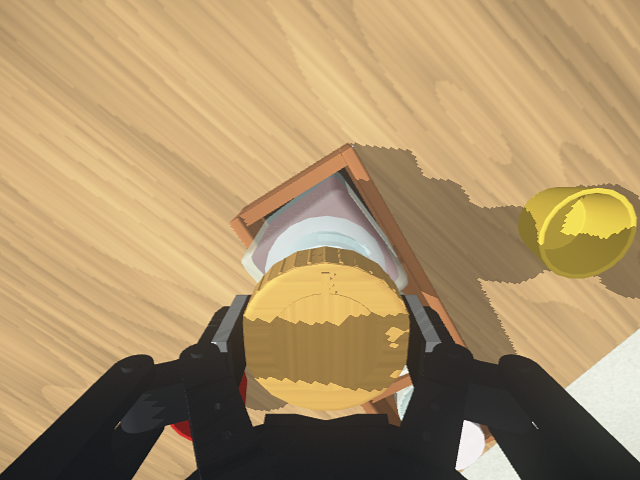

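View pics/t13.png

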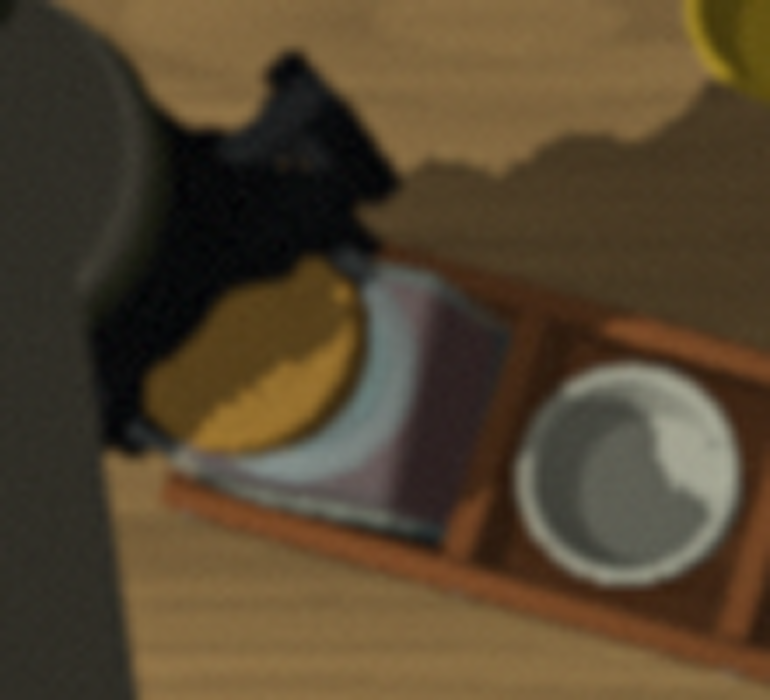

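View pics/s13f.png

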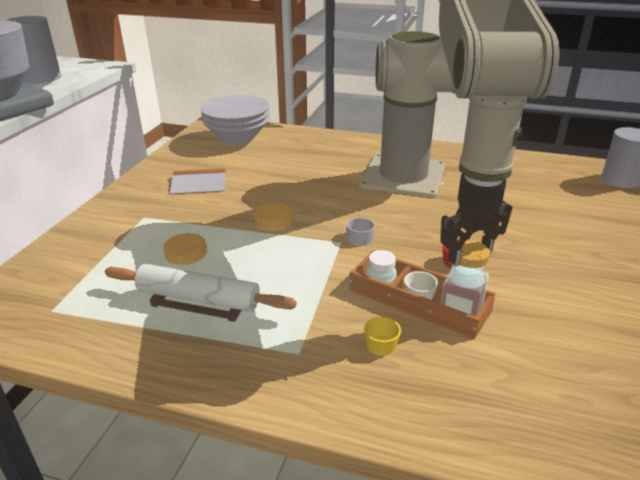

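Run:
```python
from h import *
th=np.linspace(0,6.283,60)
for n,off,sz,s in (("s13",(430,220),(80,110),7),("w13",(230,170),(190,150),4),("t13",(150,190),(75,55),10)):
    p=pickle.load(open(n+".pkl","rb"))
    im=cv2.resize(p["pixels"][off[1]:off[1]+sz[1],off[0]:off[0]+sz[0],::-1],None,fx=s,fy=s,interpolation=cv2.INTER_CUBIC)
    for rad,z,c in ((34,160.2,(0,0,255)),(34,141.5,(0,0,255)),(26.5,121,(0,255,0)),(26.5,97,(255,0,0))):
        q=(proj(p,np.c_[582+rad*np.cos(th),213+rad*np.sin(th),0*th+z])-off+.5)*s; cv2.polylines(im,[q.round().astype(int)],True,c)
    cv2.imwrite(f"pics/ov_{n}.png",im)
```

```text
(no output)
```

View pics/ov_s13.png

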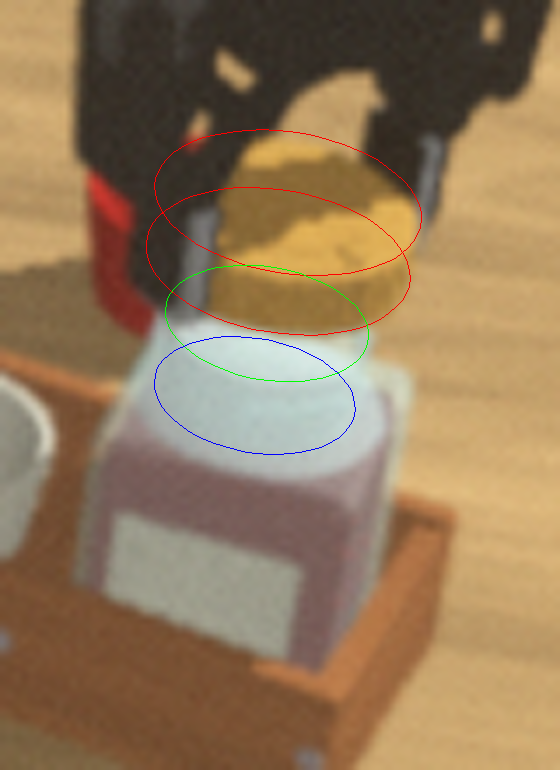

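View pics/ov_w13.png

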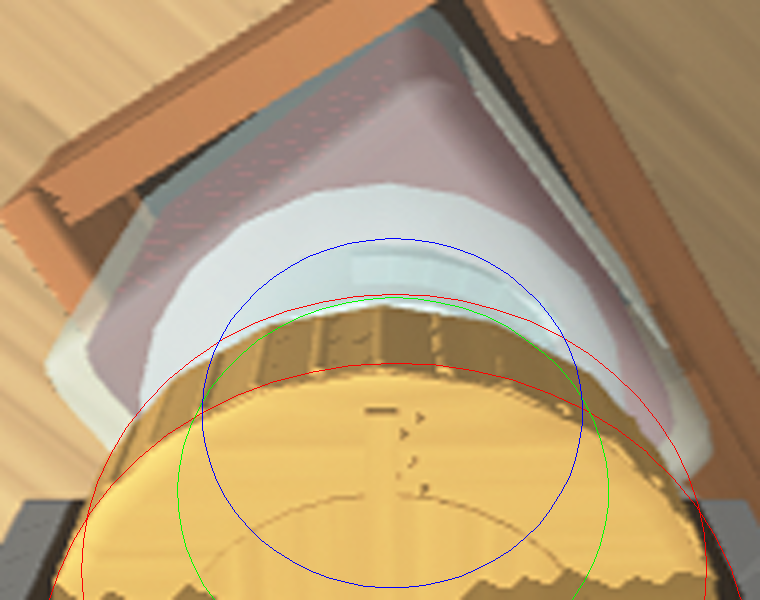

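View pics/ov_t13.png

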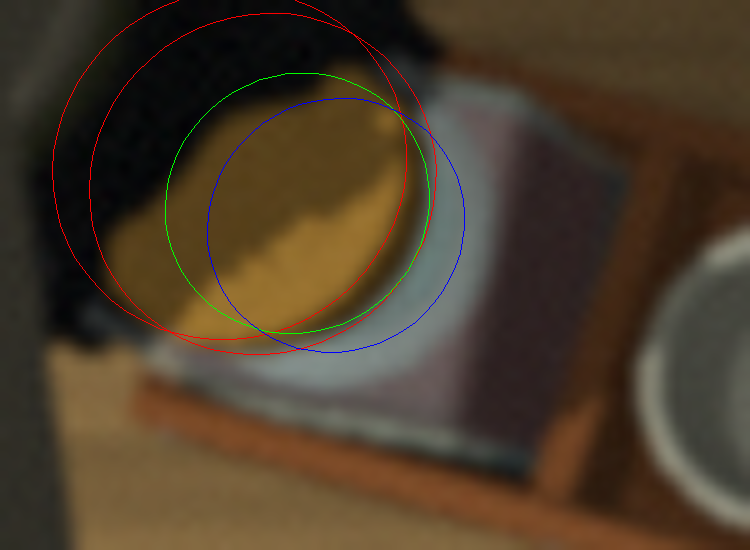

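Run:
```python
from bench import r
print(r.hand_in()); s=r.sense(); print(s["time"],s["tool_pos"],s["ft_force"],s["finger_gap"])
```

```text
the job is handed in; nothing more can be done
None
the job is handed in; nothing more can be done
```

The job is handed in. The square jar is down on the rubber pad in the end compartment. The lid is unscrewed and held about 2 cm above the mouth. It took about 19 s of the 54 s.

**Placing:** I lifted the jar by its lid, turned it about 35.5° to match the caddy and lowered it into the compartment. It touched down at the expected height with a push of about 5.5 N. I then opened the fingers so the jar stood flat on its own, and gripped the lid again at 100 N.

**Unscrewing:** The tool turned 59° anticlockwise. I estimate the jar turned about 3° with it, so the lid turned about 56° relative to the jar. That is a little past the 45° where the thread lets go. I did not catch the exact release point, because I turned in steps and the twisting torque had already fallen to about zero by 51°.

**Last checks:**
- **Lid free:** the lift force fell to about -0.4 N, which is the lid's own weight, and the jar stayed down in its compartment.
- **Held pose:** the tool was level to within 0.01°, and the lid's lower edge was calculated to be about 20 mm above the mouth.
- **Centring:** I put this at 1–2 mm. The mouth was partly hidden, so it rests on the visible neck and the tool position.
- **Other things:** the pictures show nothing else moved.
- **Disagreement:** the gripper read about 64 mm across a lid listed at 68 mm. The lid did not slip.

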